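Put the fastener tub back on its carousel and present it at the front

TASK

Put the oblong metal tub of bolts back on the fastener carousel: keep it upright, set it down over the two pegs in the empty place until it sits fully home on the turntable, and let go of it, leaving the carousel turned about as you found it until then. Then turn the carousel by the square knob in its middle until the tub stands at the front, squarely in line with the pointer tongue of the foot. Finish while still gripping the knob and holding the carousel still there; leave the other things on the bench where they are.

Things in the scene. Friction and masses are not known exactly. Their poses are not given: they have to be found in the camera images.
- tub_center (a point): Centre (half-way up) of the loose oblong open-topped aluminium tub of bolts, about 0.25 kg. Outside 64 mm along its x, 44 mm along its y, 74 mm tall (z up), straight sides. Two round 12 mm holes, 14 mm deep, in its underside at x = +18 and -18 mm, y = 0. The same either way round. Starts on the bench near a round tin and a bottle; the three swap places.
- berth (a point): Middle of the empty place, on the turntable's upper face, 32 mm above the bench, 95 mm from the turning axis; moves with it. x points radially outward, z up. Two upright round pegs, 8.5 mm thick, 12 mm tall, tapered tops, at x = +18 and -18 mm. The tub belongs here, long side along x, either way round; fully home its centre is 37 mm above this point.
- turntable (a joint): Angle of the turntable, rad, growing anticlockwise seen from above. 0: the empty place is opposite the pointer tongue; +3.14 or -3.14: it is at the front, in line with the tongue (same place, both will do). Stops at +3.8 and -3.8. Slight friction (0.05 N m); stays where it is left. Starts between -2.3 and 2.3.
- knob_center (a point): Centre of the square wooden knob in the middle of the carousel, on the turning axis, 137 mm above the bench: 34 x 34 mm and 40 mm tall (from 117 to 157 mm above the bench), on a 26 mm steel stem. Fixed to the turntable and turns with it; its flat sides face along its x and y, x being the direction from the axis to the empty place.
- carousel: Carousel foot, fixed; origin on the turning axis at bench height. Its -x is the front: a 26 mm wide pointer tongue runs along -x to 200 mm from the axis, a 38 mm high pin on it at 185 mm. The plywood turntable, 270 mm across, top 32 mm above the bench, carries three fixed round pots 95 mm from the axis at the other three quarters, 66 mm wide, tops 84 mm above the bench.
- tin_center (a point): Bystander: centre of an empty round steel tin, 72 mm wide, 75 mm tall.
- bottle_center (a point): Bystander: a closed white plastic bottle, 60 mm wide, 125 mm tall; the point lies on its axis 60 mm above its underside.
- wrench: Bystander: a wrench lying on the bench beyond the carousel.
- brush: Bystander: a brush lying on the bench to the left.
- hammer: Bystander: a hammer lying on the bench to the right.
- mug: Bystander: a white mug, 80 mm wide, 90 mm tall, to the right.
Things that resemble listed ones, but are neither listed nor needed, are in the scene too. What is shaped like the part that bears tub_center but blue is not meant.

How it is judged:
By the outcome, as a careful person would: the job done as asked, in the order asked, and still so for the second after the job is handed in, while the arm keeps its last pose, push and grip.
It also fails if it takes over 64 s, if anything falls off the work surface, if the arm or the gripper's body presses on something with over 40 N, if the wrist force passes 120 N, or if a joint passes its speed limit or range.

ROBOT

A 6-joint arm with a two-finger parallel gripper is mounted at the origin on the work surface. World frame = base frame: x ahead of the robot, y to its left, z up, the work surface at z = 0. Lengths are in m, angles in degrees, forces in N, time in s.
With the tool pointing down it reaches from about 0.3 to 0.75 m from the base axis. Payload 8.5 kg.
Tool frame: the origin (TCP) lies at the very end of the fingers, on their centre line; the grasp point (between the pads) lies 19 mm behind it (env.grasp_offset is the distance from the TCP to the grasp point, in m); y points along the fingers, z is the direction in which the jaws open and shut, and the axes are right-handed (so a half turn about y gives the same grasp; the last joint's range is limited). The gripper opens to 85 mm and grips with 20 to 120 N. Pads are 22 mm wide; open, the fingers measure 114 mm over their backs; the gripper's body (76 mm by 85 mm) begins 54 mm behind the grasp point. The pads swing forward as they close: fully open they stand 13 mm farther back than shut.
Start: joints at [-89.57, 21.807, 74.336, -0, 83.858, -12.336], TCP at [0.122, -0.536, 0.231] pointing down, gripper open.
Joint ranges: [-178.18, 178.18], [-50.72, 133.34], [12.68, 142.11], [-81.47, 261.47], [9.98, 163.14], [-165.26, 165.26]. Speed limits (degrees/s): [136.94, 136.94, 180, 180, 180, 180].

INTERFACE

Orientations are given as a 3x3 rotation matrix whose columns are the frame's x, y, z axes.
In Python, from rig import env gives the robot as it stands. The module is installed in compiled form; this text tells all that it offers.
- The arm moves only by the shell command python3 -m pendant 'ROWS' [FORCE]. ROWS is JSON, a list of rows, each a list of 3 entries, a list of its own where there are three numbers: the shift along the world's x, y, z as a fraction of full scale, then the turn about the world's z as a fraction of full scale, then the opening, from 0 (shut) to 1 (fully open). A call has 1 to 12 rows; each row shifts and turns the commanded pose from where the row before left it; what a row does not reach is not made up. Full scale, the value 1, is 30 mm for a shift and 5 degrees for a turn. A row lasts 1/12 s, in which the tool goes at most 41.7 mm and 7.16 degrees, less where a joint would pass 70% of its speed; a pose out of reach is approached as far as the arm can. A call with a number of a shift or a turn outside -1 to 1 is refused whole. A call with a gripper value outside its range is refused whole. The fingers move at their own pace and stop on an object; FORCE is the grip in N (left out, the last holds). Time passes only in rows, so rows that do not move let the fingers close. It gives the time, the measured TCP pose, the force and the opening at its end, in the units of the state.
- env.observe(): the state, without advancing time (a new reading comes with each control period).
- env.get_image(name): name is "scene" or "side" or "wrist"; returns (picture, depth): 384x512x3 uint8, red, green, blue; 384x512 float32, m along the optical axis (not along the pixel's ray), 0 where there is no reading.
- env.camera_model(name): a dict with "camera_matrix" (3x3 intrinsics, pixels), "R" (3x3) and "t" (3): a world point X has camera coordinates R X + t; the wrist camera has in their place "tool_from_camera" (4x4, takes a point from camera to tool coordinates, whose origin is the TCP and whose axes are the tool frame's). Camera axes: x right, y down, z forward; pixel columns grow to the right and rows downward; lengths in m; the calibration is good to about 2 mm. A picture is of the moment at which its call begins: read the wrist's pose just before it. camera_model takes no time and is no camera call.
- env.close_job(): hands the job in, once; it reports no verdict.
The state is a dict: "time_s": time; "q": joint angles; "qvel": joint speeds; "joint_efforts": joint torques, N m; "position": TCP position; "tool_rot": TCP orientation; "ft_force": force on the tool from outside, world axes, zero at the start; "wrist_torque": the same for the moment, N m; "grip_width": finger opening in m.
Only numpy, scipy, OpenCV 4.12 (cv2) and the standard library are available. Lean on these libraries where they do the work, as an engineer would, in place of code of your own. Each camera call takes 0.05 s, during which the arm holds its last target.

## Working session

There is one attempt and no reset: what is moved stays moved. The work goes in short steps, Python scripts to look and compute and a shell command to move; the robot and the scene stay as the last step left them, time stands still between calls to the robot, and variables do not carry over. Pictures are saved under pics/ and viewed, and the job is handed in when it is done.

```bash
mkdir -p pics; ls; cat > h.py <<'E'
import numpy as np, cv2
from rig import env
def grab(name,tag):
    s=env.observe()
    im,d=env.get_image(name)
    np.savez(f'pics/{tag}.npz',im=im,d=d,p=s['position'],R=s['tool_rot'])
    cv2.imwrite(f'pics/{tag}.png',cv2.cvtColor(im,cv2.COLOR_RGB2BGR))
    return im,d,s
def cloud(name,tag):
    f=np.load(f'pics/{tag}.npz');d=f['d'];m=env.camera_model(name);K=np.array(m['camera_matrix'])
    v,u=np.mgrid[:d.shape[0],:d.shape[1]]
    P=np.stack([(u-K[0,2])/K[0,0]*d,(v-K[1,2])/K[1,1]*d,d],-1)
    if 'R' in m: W=(P-np.array(m['t']))@np.array(m['R'])
    else:
        T=np.array(m['tool_from_camera']);W=(P@T[:3,:3].T+T[:3,3])@f['R'].T+f['p']
    W[d==0]=np.nan
    return f['im'],W
E
python3 - <<'E'
from h import *
for n in ['scene','side','wrist']: grab(n,n+'0')
print(env.observe())
for n in ['scene','side','wrist']: print(env.camera_model(n))
E
```

```text
pics
{'time_s': 0.15, 'q': array([-8.95694364e+01,  2.18336735e+01,  7.43721959e+01, -1.61189080e-03,
        8.38568396e+01, -1.23349346e+01]), 'qvel': array([-0.03654919, -0.09506948, -0.11920696, -0.02881826, -0.02415531,
        0.00712144]), 'joint_efforts': array([ 2.24391799e-03, -4.48622847e+01, -2.31344891e+01, -2.87771172e-04,
        3.76191514e-03, -6.28050486e-06]), 'position': array([ 0.12152549, -0.53618465,  0.23085427]), 'tool_rot': array([[-9.75281922e-01, -3.61951285e-05,  2.20964185e-01],
       [-2.20964091e-01,  1.09423844e-03, -9.75281330e-01],
       [-2.06487073e-04, -9.99999401e-01, -1.07518880e-03]]), 'ft_force': array([-0.06467438,  0.10643961,  0.18160849]), 'wrist_torque': array([0.01884505, 0.01787692, 0.04658576]), 'grip_width': 0.08523277030947649}
{'camera_matrix': array([[473.5354577,   0.       , 260.0597517],
       [  0.       , 473.5354577, 181.1422698],
       [  0.       ,   0.       ,   1.       ]]), 'R': array([[-0.38666092,  0.92212973, -0.01304179],
       [ 0.76908424,  0.31461845, -0.55634941],
       [-0.50892314, -0.22514881, -0.830846
[... 271 characters left out ...]
  0.02170808],
       [-0.06937155, -0.52008837, -0.85129059],
       [ 0.15346511,  0.83762484, -0.52424525]]), 't': array([-0.54126031,  0.13281583,  1.41439151])}
{'camera_matrix': array([[294.72234523,   0.        , 258.53799321],
       [  0.        , 294.72234523, 187.40781099],
       [  0.        ,   0.        ,   1.        ]]), 'tool_from_camera': array([[-7.52249227e-04,  9.65868657e-01,  2.59031219e-01,
        -6.60741125e-02],
       [-4.88258800e-05, -2.59031327e-01,  9.65868919e-01,
        -1.43150893e-01],
       [ 9.99999716e-01,  7.13926721e-04,  2.42015503e-04,
        -3.04473574e-04],
       [ 0.00000000e+00,  0.00000000e+00,  0.00000000e+00,
         1.00000000e+00]])}
```

View pics/scene0.png

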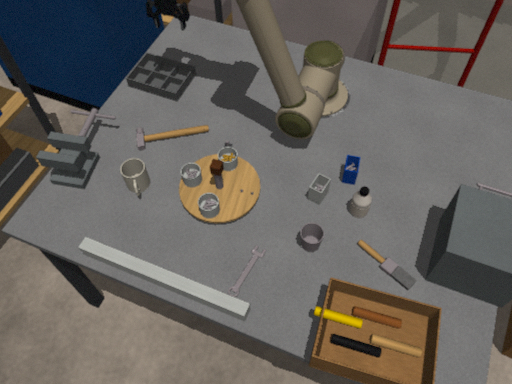

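View pics/side0.png

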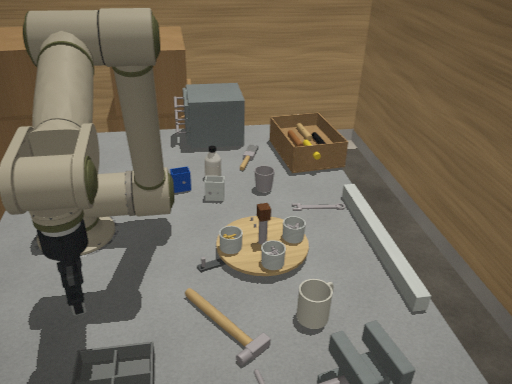

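View pics/wrist0.png

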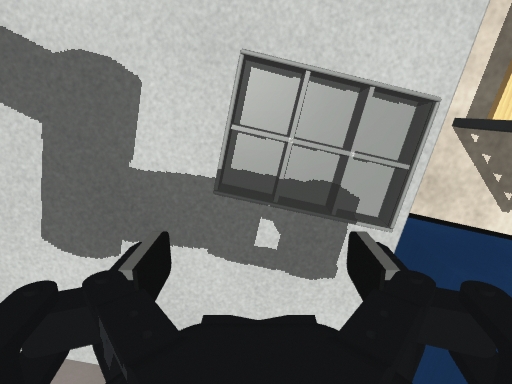

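Scene view: candidates for the tub are the aluminium oblong tub at (319,188), the blue look-alike at (350,169), the round tin at (312,236) and the pots on the carousel. I choose (319,188). The carousel is at (220,187), with its empty place around (247,191).

```bash
python3 - <<'E'
from h import *
im,W=cloud('scene','scene0')
c=cv2.resize(im[140:260,170:390],None,fx=3.6,fy=3.6,interpolation=cv2.INTER_CUBIC)
cv2.imwrite('pics/crop0.png',c[:,:,::-1])
ims,Ws=cloud('side','side0')
c=cv2.resize(ims[140:290,170:330],None,fx=4,fy=4,interpolation=cv2.INTER_CUBIC)
cv2.imwrite('pics/crop0s.png',c[:,:,::-1])
for (u,v) in [(319,188),(350,169),(312,236),(220,187),(247,191),(217,166),(226,145),(228,150)]: print((u,v),W[v,u].round(3))
# side cloud
for nm,w in (('scene',W),('side',Ws)):
    z=w[...,2]
    t=w[340*0:]
    m=(abs(z-.032)<.006)&(w[...,0]>.2)&(w[...,0]<.9)
    p=w[m]
    print(nm,len(p),p.mean(0), np.median(z[(abs(z)<.02)]))
E
```

```text
(319, 188) [0.436 0.148 0.039]
(350, 169) [0.321 0.22  0.034]
(312, 236) [0.593 0.182 0.005]
(220, 187) [ 0.558 -0.152  0.044]
(247, 191) [ 0.533 -0.066  0.034]
(217, 166) [ 0.552 -0.155  0.151]
(226, 145) [ 0.373 -0.219  0.015]
(228, 150) [ 0.426 -0.182  0.067]
scene 4558 [ 0.557325   -0.15434028  0.03169108] -0.00025515322748124374
side 4225 [ 0.56422578 -0.09336205  0.03130593] -0.0006554827240982514
```

View pics/crop0.png

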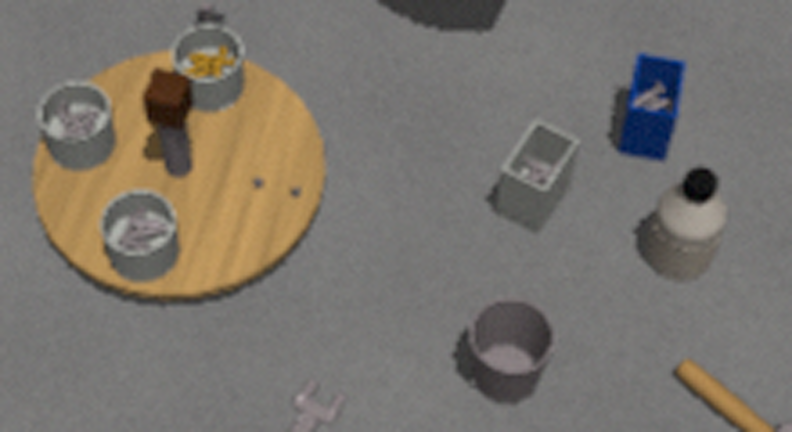

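View pics/crop0s.png

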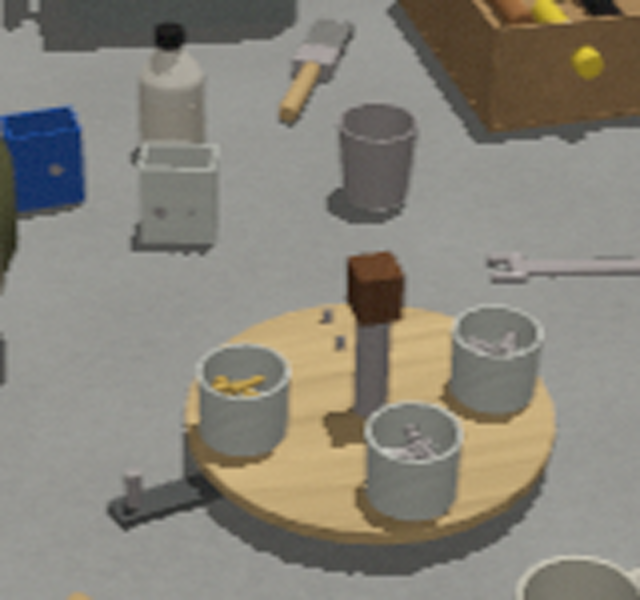

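The crop confirms the bare-metal oblong tub at (319,188). The pegs are at about (242,191) and (252,193), and the pointer pin is at about (228,145), front left.

```bash
python3 - <<'E'
from h import *
from scipy.optimize import least_squares
from scipy.spatial import cKDTree
for cam in ('scene','side'):
    im,W=cloud(cam,cam+'0'); x,y,z=W[...,0],W[...,1],W[...,2]
    # tub
    m=(abs(x-.436)<.07)&(abs(y-.15)<.06)&(z>.066)&(z<.082)&(im.max(-1).astype(int)-im.min(-1)<40)
    P=W[m][:,:2].astype(np.float32); r=cv2.minAreaRect(P); print(cam,'tub',len(P),r,np.median(z[m]))
    # disc
    m=(abs(z-.032)<.004)&(np.hypot(x-.56,y+.15)<.16); P=W[m][:,:2]
    h=cv2.convexHull(P.astype(np.float32))[:,0]
    f=least_squares(lambda p:np.hypot(h[:,0]-p[0],h[:,1]-p[1])-.135,[.56,-.15],loss='soft_l1',f_scale=.002)
    print(cam,'disc',f.x, np.std(f.fun))
    m=(z>.150)&(z<.165)&(np.hypot(x-.56,y+.15)<.06);P=W[m][:,:2].astype(np.float32)
    print('knob',len(P),cv2.minAreaRect(P))
    # pot rims
    m=(z>.079)&(z<.09)&(np.hypot(x-.56,y+.15)<.15)&(np.hypot(x-.56,y+.15)>.05);Q=W[m][:,:2]
    a=np.arctan2(Q[:,1]+.152,Q[:,0]-.558)
    n=60
    from scipy.cluster.vq import kmeans2
    c,l=kmeans2(Q,3,seed=1,minit='++')
    for k in range(3):
        q=Q[l==k]; g=least_squares(lambda p:np.hypot(q[:,0]-p[0],q[:,1]-p[1])-.0325,c[k],loss='soft_l1',f_scale=.002); print('pot',g.x,len(q))
def ray(cam,u,v,zz):
    m=env.camera_model(cam);K=np.array(m['camera_matrix']);R=np.array(m['R']);t=np.array(m['t'])
    d=R.T@np.linalg.solve(K,[u,v,1]);o=-R.T@t
    return o+d*(zz-o[2])/d[2]
for u,v in [(241.7,190.8),(251.9,193.3)]: print('peg',ray('scene',u,v,.042))
for u,v in [(170+327/4,140+315/4),(170+340/4,140+342/4)]: print('peg side',ray('side',u,v,.042))
print('pin',ray('side',170+132/4,140+475/4,.038),ray('scene',170+208/3.6,140+11/3.6,.038))
E
```

```text
scene tub 100 ((0.4400291442871094, 0.1501815766096115), (0.044655002653598785, 0.06709747761487961), 80.37869262695312) 0.07193148885106385
scene disc [ 0.54889349 -0.15852469] 0.001039061243349937
knob 103 ((0.5494503974914551, -0.15875378251075745), (0.033995844423770905, 0.0351741649210453), 6.287484645843506)
pot [ 0.45518551 -0.1690614 ] 71
pot [ 0.64312624 -0.14784618] 72
pot [ 0.5605968  -0.25247631] 76
side tub 94 ((0.44059988856315613, 0.14758354425430298), (0.05345090106129646, 0.06320488452911377), 78.33789825439453) 0.07026906885372261
side disc [ 0.54890668 -0.16244359] 0.0014821839698830092
knob 104 ((0.5485014319419861, -0.16341300308704376), (0.03429504111409187, 0.03724175691604614), 5.908501148223877)
pot [ 0.64287784 -0.151482  ] 79
pot [ 0.55946675 -0.25665992] 106
pot [ 0.45480546 -0.17359045] 93
peg [ 0.54379116 -0.08033408  0.042     ]
peg [ 0.54003974 -0.0457438   0.042     ]
peg side [ 0.5341803  -0.05865157  0.042     ]
peg side [ 0.53810984 -0.09479176  0.042     ]
pin [ 0.37146954 -0.22180834  0.038     ] [ 0.37844096 -0.20751819  0.038     ]
```

Measured so far:

| Item | Value |
|---|---|
| Tub | centre about (0.440, 0.149), long axis about 170° |
| Carousel axis | about (0.549, -0.160) |
| Empty place | about 97° |
| Pointer | about 197.5° |
| Turn needed | about +100° |

I'll move the wrist over the tub with yaw near 80°.

```bash
python3 -m pendant '[[[0.3,0.7,0],1,1],[[0.3,0.7,0],1,1],[[0.33,0.71,0],1,1],[[0.33,0.71,0],1,1],[[0.33,0.71,0],1,1],[[0.33,0.71,0],1,1],[[0.33,0.71,0],1,1],[[0.33,0.71,0],1,1],[[0.33,0.71,0],1,1],[[0.33,0.71,0],1,1],[[0.33,0.71,0],1,1],[[0.33,0.71,0],1,1]]' 25
python3 -m pendant '[[[0.33,0.71,0],1,1],[[0.33,0.71,0],1,1],[[0.33,0.71,0],1,1],[[0.33,0.71,0],1,1],[[0.33,0.71,0],1,1],[[0.33,0.71,0],1,1],[[0.33,0.71,0],1,1],[[0.33,0.71,0],1,1],[[0.33,0.71,0],1,1],[[0.33,0.71,0],1,1],[[0.33,0.71,0],1,1],[[0.33,0.71,0],1,1]]'
```

```text
time_s: 1.15
position: [0.2388, -0.2802, 0.2312]
tool_rot: [[-0.292, -0.0, 0.956], [-0.956, 0.0, -0.292], [-0.0, -1.0, -0.0]]
ft_force: [0.3, 0.1, -0.8]
grip_width: 0.0854
time_s: 2.15
position: [0.3575, -0.0246, 0.2313]
tool_rot: [[0.682, -0.0, 0.731], [-0.731, -0.0, 0.682], [-0.0, -1.0, -0.0]]
ft_force: [0.1, -0.1, -0.5]
grip_width: 0.0855
```

```bash
python3 -m pendant '[[[0.34,0.72,0],1,1],[[0.34,0.72,0],1,1],[[0.34,0.72,0],1,1],[[0.34,0.72,0],1,1],[[0.34,0.72,0],1,1],[[0.34,0.72,0],1,1],[[0.34,0.72,0],1,1],[[0.34,0.72,0],0.4,1],[[0,0,0],0,1]]'
python3 - <<'E'
from h import *
grab('wrist','w1')
E
```

```text
time_s: 2.9
position: [0.4399, 0.1496, 0.2309]
tool_rot: [[0.985, 0.0, 0.173], [-0.173, 0.001, 0.985], [-0.0, -1.0, 0.001]]
ft_force: [-0.1, 0.5, -0.1]
grip_width: 0.0858
```

View pics/w1.png

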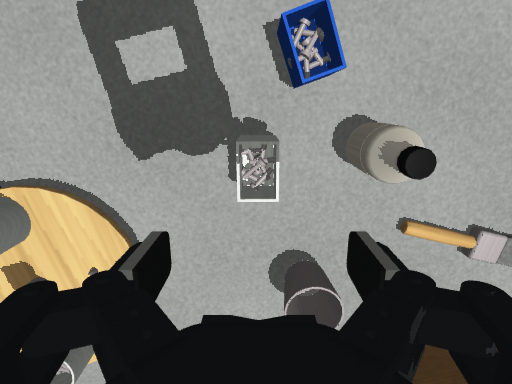

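The wrist view shows the metal tub upright with bolts in it at (258,168), the blue look-alike at (313,42), the bottle at (400,155) and the tin at (313,295). There is room for the fingers on both long sides of the tub.

```bash
python3 - <<'E'
from h import *
im,W=cloud('wrist','w1'); x,y,z=W[...,0],W[...,1],W[...,2]
print('bench',np.nanmedian(z[(abs(z)<.03)]))
for lo,hi in((.066,.085),(.070,.08)):
    m=(z>lo)&(z<hi)&(np.hypot(x-.44,y-.15)<.06)
    P=W[m][:,:2].astype(np.float32); r=cv2.minAreaRect(P); print('tub',len(P),r,np.median(z[m]))
    q=np.mod(0,1)
ys,xs=np.where(m);print(xs.min(),xs.max(),ys.min(),ys.max())
m=(z>.05)&(z<.14)&(np.hypot(x-.40,y-.25)<.08)&(np.hypot(x-.44,y-.15)>.045)
P=W[m];print('bottle',P.mean(0),P.min(0),P.max(0))
E
```

```text
bench 0.0006115390891823502
tub 711 ((0.43863412737846375, 0.1492234617471695), (0.04373364523053169, 0.06423407047986984), 80.54281616210938) 0.0743872390232691
tub 649 ((0.43864184617996216, 0.14922218024730682), (0.04373364523053169, 0.06421846151351929), 80.54281616210938) 0.07449544493064639
236 278 141 201
bottle [0.42283632 0.27164805 0.09116461] [0.32051965 0.20247439 0.05002839] [0.47135473 0.31660353 0.12760215]
```

```bash
python3 -m pendant '[[[-0.04,-0.01,-0.8],0.1,1],[[0,0,-0.9],0,1],[[0,0,-0.9],0,1],[[0,0,-0.9],0,1],[[0,0,-0.9],0,1],[[0,0,-0.9],0,1],[[0,0,-0.8],0,1],[[0,0,-0.4],0,1],[[0,0,0],0,1]]' 40
python3 -m pendant '[[[0,0,0],0,0],[[0,0,0],0,0],[[0,0,0],0,0],[[0,0,0],0,0],[[0,0,0],0,0],[[0,0,0],0,0],[[0,0,0],0,0],[[0,0,0],0,0]]' 40
```

```text
time_s: 3.7
position: [0.4362, 0.1459, 0.0343]
tool_rot: [[0.985, -0.005, 0.17], [-0.17, -0.0, 0.985], [-0.005, -1.0, -0.001]]
ft_force: [-0.2, -0.9, -0.0]
grip_width: 0.0853
time_s: 4.37
position: [0.4383, 0.1467, 0.0375]
tool_rot: [[0.986, 0.002, 0.169], [-0.169, -0.0, 0.986], [0.002, -1.0, 0.0]]
ft_force: [-1.5, -0.5, 6.3]
grip_width: 0.0434
```

```bash
python3 -m pendant '[[[0,0,0.1],0,0],[[0,0,0.3],0,0],[[0,0,0.6],0,0],[[0,0,0.8],0,0],[[0,0,0.9],0,0],[[0,0,0.9],0,0],[[0,0,0.9],0,0],[[0,0,0.5],0,0],[[0,0,0],0,0],[[0,0,0],0,0]]' 40
python3 - <<'E'
from h import *
grab('wrist','w2')
s=env.observe();print(s['position'],s['grip_width'],s['ft_force'],s['q'])
E
```

```text
time_s: 5.2
position: [0.4374, 0.1467, 0.1863]
tool_rot: [[0.986, 0.001, 0.169], [-0.169, 0.0, 0.986], [0.001, -1.0, 0.0]]
ft_force: [-0.3, 0.1, -3.1]
grip_width: 0.0434
[0.43701169 0.14665333 0.18542669] 0.043463031512373615 [ 0.03665948  0.62234563 -2.74439199] [ 3.78345751e+00  1.54720309e+01  9.22337611e+01 -6.67726490e-04
  7.23837258e+01 -7.64818409e+01]
```

View pics/w2.png

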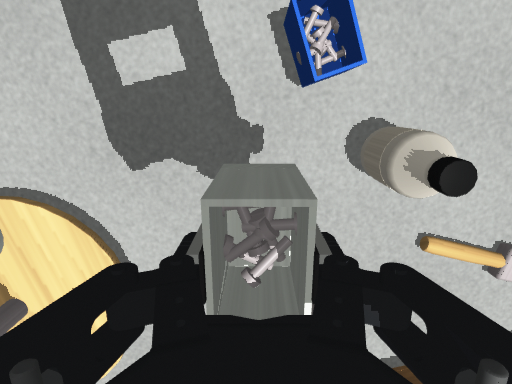

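The tub is held upright between the fingers, rim at rows 200–315. Next I measure it in the tool frame, then carry it toward the carousel.

```bash
cat >> h.py <<'E'
def toolcloud(tag):
    f=np.load(f'pics/{tag}.npz');im,W=cloud('wrist',tag)
    return im,(W-f['p'])@f['R'],f
E
python3 - <<'E'
from h import *
im,T,f=toolcloud('w2')
v,u=np.mgrid[:384,:512]
for (a,b) in [(258,208),(208,240),(310,240),(308,308),(208,305),(258,180),(212,260),(305,260)]: print((a,b),(T[b,a]*1000).round(1))
# rim: points near top
y=T[...,1]
m=(u>200)&(u<318)&(v>160)&(v<312)&(y>-.055)&(y<-.03)
P=T[m];print(len(P),np.percentile(P[:,1],[1,50,99]))
top=np.percentile(P[:,1],3)
Q=P[P[:,1]<top+.002]
print('z',Q[:,2].min(),Q[:,2].max(),'x',Q[:,0].min(),Q[:,0].max())
# front face x (min)
E
```

```text
(258, 208) [-8.9 19.4  0.3]
(208, 240) [-14.8 -36.5 -19.3]
(310, 240) [-14.9 -36.8  20.8]
(308, 308) [ 16.1 -36.8  21.4]
(208, 305) [ 14.1 -37.5 -20.4]
(258, 180) [-31.8  -6.2   0.3]
(212, 260) [ -5.2 -35.  -18.3]
(305, 260) [ -5.2 -34.9  19.5]
4139 [-0.04065527 -0.03691145 -0.03016682]
z -0.022779694598504777 0.024039241159958258 x -0.032287673087993705 0.015866305843808746
```

```bash
python3 -m pendant '[[[0.1,-0.4,0.3],-0.6,0],[[0.25,-0.68,0.3],-1,0],[[0.25,-0.68,0.3],-1,0],[[0.25,-0.68,0.3],-1,0],[[0.25,-0.68,0.3],-1,0],[[0.25,-0.68,0.2],-1,0],[[0.25,-0.68,0],-1,0],[[0.25,-0.68,0],-1,0],[[0.25,-0.68,0],-1,0],[[0.25,-0.68,0],-1,0],[[0.25,-0.68,0],-1,0],[[0.25,-0.68,0],-1,0]]'
python3 -m pendant '[[[0.25,-0.68,0],-1,0],[[0.25,-0.68,0],-1,0],[[0.25,-0.68,0],-1,0],[[0.15,-0.3,0],0,0],[[0,0,0],0,0],[[0,0,0],0,0],[[0,0,0],0,0]]'
python3 - <<'E'
from h import *
im,d,s=grab('wrist','w3')
print(s['position'],s['tool_rot'],s['q'])
c=cv2.resize(im[0:220,100:420],None,fx=2.5,fy=2.5,interpolation=cv2.INTER_CUBIC);cv2.imwrite('pics/w3c.png',c[:,:,::-1])
E
```

```text
time_s: 6.25
position: [0.5229, -0.0906, 0.2352]
tool_rot: [[0.375, -0.004, 0.927], [-0.927, 0.002, 0.375], [-0.003, -1.0, -0.003]]
ft_force: [-0.3, 0.0, -2.7]
grip_width: 0.0437
time_s: 6.83
position: [0.5498, -0.1588, 0.2367]
tool_rot: [[0.129, -0.001, 0.992], [-0.992, 0.001, 0.129], [-0.001, -1.0, -0.001]]
ft_force: [-0.2, -0.6, -2.6]
grip_width: 0.0436
[ 0.54982619 -0.15877916  0.23673587] [[ 1.28897159e-01 -1.30945522e-03  9.91657102e-01]
 [-9.91657297e-01  9.92068451e-04  1.28898494e-01]
 [-1.15257853e-03 -9.99998651e-01 -1.17065602e-03]] [-2.79624996e+01  2.39027975e+01  7.00437183e+01  1.50600959e-02
  8.61464042e+01 -3.53694355e+01]
```

View pics/w3c.png

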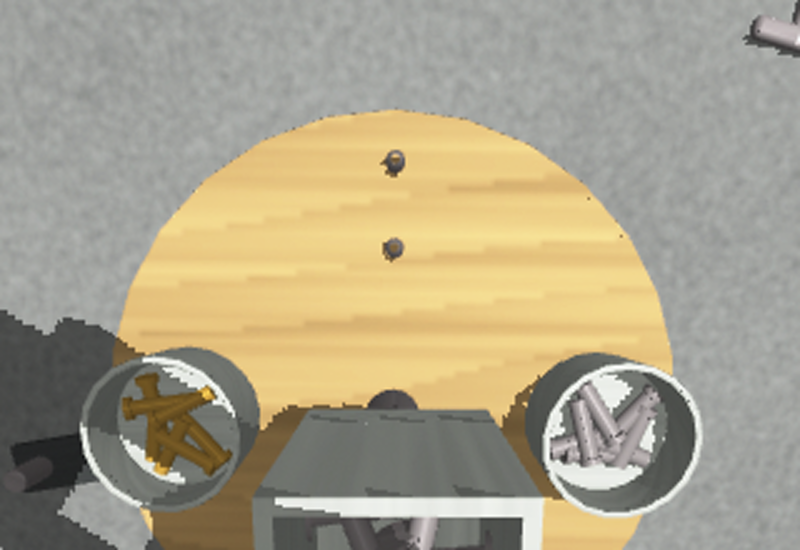

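Two pegs are visible at crop (395,160) and (393,247), clear of the tub. The pots sit on both sides and the pin is at (30,475).

```bash
python3 - <<'E'
from h import *
from scipy.optimize import least_squares
im,W=cloud('wrist','w3');z=W[...,2]
v,u=np.mgrid[:384,:512]
print('disc z',np.median(z[110:125,200:320]))
pk=[]
for cu,cv in ((100+395/2.5,160/2.5),(100+393/2.5,247/2.5)):
    m=(np.hypot(u-cu,v-cv)<8)
    mm=m&(z>.036);P=W[mm];print(len(P),P.mean(0).round(4),P[:,:2].min(0).round(4),P[:,:2].max(0).round(4),P[:,2].max())
    h=m&(z>.0405);print('  top',h.sum(),W[h].mean(0).round(4));pk.append(W[h].mean(0))
    # ray at z=.043 of top centroid pixel
d=pk[0]-pk[1];print('sep',np.hypot(*d[:2]),'ang',np.degrees(np.arctan2(d[1],d[0])),'mid',(pk[0]+pk[1])/2)
# pots
for c0 in ((.455,-.171),(.643,-.150)):
    m=(z>.080)&(z<.088)&(np.hypot(W[...,0]-c0[0],W[...,1]-c0[1])<.045);q=W[m][:,:2]
    g=least_squares(lambda p:np.hypot(q[:,0]-p[0],q[:,1]-p[1])-p[2],[*c0,.032],loss='soft_l1',f_scale=.001);print('pot',len(q),g.x)
# disc edge
m=(abs(z-.032)<.003);P=W[m][:,:2];c0=np.array([.549,-.16])
h=cv2.convexHull(P[np.hypot(*(P-c0).T)<.145].astype(np.float32))[:,0]; h=h[h[:,1]>-.16]
g=least_squares(lambda p:np.hypot(h[:,0]-p[0],h[:,1]-p[1])-.135,c0,loss='soft_l1',f_scale=.001);print('disc',g.x,len(h))
E
```

```text
disc z nan
45 [ 0.5348 -0.0481  0.0417] [ 0.5307 -0.0518] [ 0.5386 -0.0437] 0.045134338183155126
  top 33 [ 0.5349 -0.0476  0.0426]
36 [ 0.5389 -0.0834  0.0423] [ 0.5352 -0.0869] [ 0.5431 -0.0793] 0.04535089225440905
  top 32 [ 0.5388 -0.0833  0.0426]
sep 0.035871055504725996 ang 96.18943587969139 mid [ 0.5368171  -0.06545318  0.04258503]
pot 716 [ 0.45416334 -0.17029505  0.03110965]
pot 691 [ 0.64159611 -0.14835749  0.03109308]
disc [ 0.54748169 -0.16064475] 35
```

```bash
python3 - <<'E'
from h import *
for t in('w2','w3'):
    im,T,f=toolcloud(t);v,u=np.mgrid[:384,:512]
    m=(T[...,1]>-.0395)&(T[...,1]<-.034)&(T[...,0]<-.0205)&(abs(T[...,2])<.04)&(v<220)
    P=T[m];print(t,len(P),'z',np.percentile(P[:,2],[0,1,50,99,100]).round(4),'x',np.percentile(P[:,0],[0,5]).round(4), 'y',np.median(P[:,1]))
    m=(T[...,1]>-.033)&(T[...,1]<.02)&(T[...,0]<-.028)&(T[...,0]>-.035)&(abs(T[...,2])<.04)&(v<210)
    P=T[m];print('face x',np.median(P[:,0]),len(P)); A=np.c_[P[:,1:],np.ones(len(P))];print(np.linalg.lstsq(A,P[:,0],rcond=None)[0])
    print('  z range',np.percentile(P[:,2],[0.5,99.5]).round(4))
E
```

```text
w2 1414 z [-0.0215 -0.021   0.0009  0.0224  0.0228] x [-0.0334 -0.033 ] y -0.03705667291018862
face x -0.032906883755893235 2573
[-0.00191776 -0.0002476  -0.03292449]
  z range [-0.021   0.0225]
w3 1409 z [-0.0215 -0.021   0.0005  0.0225  0.0228] x [-0.0333 -0.033 ] y -0.03701396654439994
face x -0.03290709896783165 2573
[-0.00166194 -0.00065156 -0.03292053]
  z range [-0.021   0.0225]
```

```bash
python3 -m pendant '[[[-0.1,0.4,0],-0.18,0],[[-0.1,0.7,0],0,0],[[-0.1,0.8,0],0,0],[[-0.1,0.7,0],0,0],[[-0.05,0.48,-0.3],0,0],[[0,0,-0.7],0,0],[[0,0,-0.9],0,0],[[0,0,-0.9],0,0],[[0,0,-0.9],0,0],[[0,0,-0.6],0,0],[[0,0,-0.2],0,0],[[0,0,0],0,0]]'
python3 -m pendant '[[[0,0,0],0,0],[[0,0,0],0,0]]'
python3 - <<'E'
from h import *
s=env.observe();print(s['position'],s['tool_rot'].round(4),s['ft_force'])
grab('side','s4');im,_,_=grab('scene','c4')
c=cv2.resize(im[120:240,160:290],None,fx=4.5,fy=4.5,interpolation=cv2.INTER_CUBIC);cv2.imwrite('pics/c4c.png',c[:,:,::-1])
E
```

```text
time_s: 7.88
position: [0.5361, -0.0667, 0.1015]
tool_rot: [[0.112, -0.002, 0.994], [-0.994, 0.001, 0.112], [-0.001, -1.0, -0.002]]
ft_force: [-0.5, 1.1, -2.0]
grip_width: 0.0434
time_s: 8.05
position: [0.5374, -0.0675, 0.1038]
tool_rot: [[0.111, 0.003, 0.994], [-0.994, -0.001, 0.111], [0.001, -1.0, 0.002]]
ft_force: [-0.7, -0.3, -3.2]
grip_width: 0.0435
[ 0.53741559 -0.06747349  0.1038183 ] [[ 1.115e-01  2.600e-03  9.938e-01]
 [-9.938e-01 -9.000e-04  1.115e-01]
 [ 1.200e-03 -1.000e+00  2.500e-03]] [-0.68870606 -0.3449822  -3.19674824]
```

View pics/c4c.png

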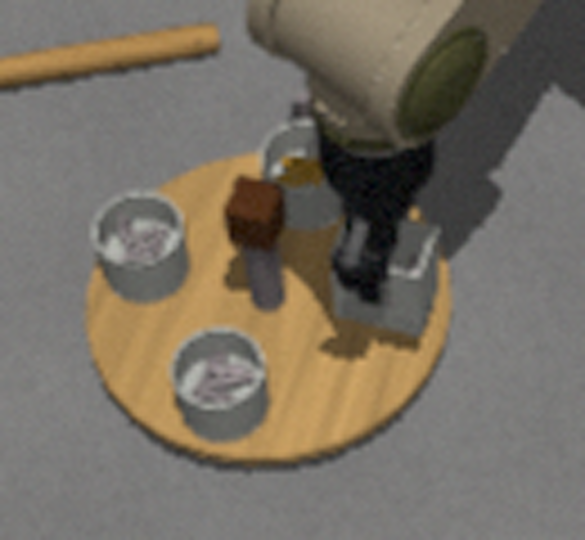

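View pics/s4.png

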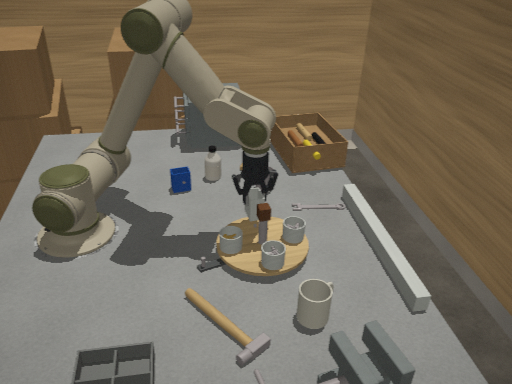

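The tub hangs above the empty place in both views. The arm is still ringing by about 1 mm, so I let it settle and then read the pose.

```bash
python3 -m pendant '[[[0,0,0],0,0],[[0,0,0],0,0],[[0,0,0],0,0],[[0,0,0],0,0]]'
python3 -m pendant '[[[0,0,0],0,0],[[0,0,0],0,0]]'
```

```text
time_s: 8.48
position: [0.5368, -0.0675, 0.1025]
tool_rot: [[0.111, 0.0, 0.994], [-0.994, -0.0, 0.111], [0.0, -1.0, 0.0]]
ft_force: [-0.4, 0.9, -3.2]
grip_width: 0.0435
time_s: 8.65
position: [0.5367, -0.0675, 0.1023]
tool_rot: [[0.111, -0.0, 0.994], [-0.994, 0.0, 0.111], [-0.0, -1.0, -0.0]]
ft_force: [0.2, 0.4, -2.7]
grip_width: 0.0437
```

```bash
python3 -m pendant '[[[-0.015,0.037,-0.1],0,0],[[0,0,-0.15],0,0],[[0,0,-0.15],0,0],[[0,0,-0.1],0,0],[[0,0,-0.06],0,0],[[0,0,0],0,0],[[0,0,0],0,0]]'
python3 -m pendant '[[[0,0,-0.05],0,0],[[0,0,-0.05],0,0],[[0,0,-0.05],0,0],[[0,0,-0.05],0,0],[[0,0,0],0,0],[[0,0,0],0,0]]'
```

```text
time_s: 9.23
position: [0.5363, -0.0664, 0.0854]
tool_rot: [[0.111, -0.0, 0.994], [-0.994, 0.0, 0.111], [-0.0, -1.0, -0.0]]
ft_force: [0.7, 0.7, -2.1]
grip_width: 0.0434
time_s: 9.73
position: [0.5362, -0.0664, 0.0795]
tool_rot: [[0.111, -0.0, 0.994], [-0.994, 0.0, 0.111], [-0.0, -1.0, -0.0]]
ft_force: [-0.2, -0.6, -2.2]
grip_width: 0.0434
```

```bash
python3 -m pendant '[[[0,0,-0.05],0,0],[[0,0,-0.05],0,0],[[0,0,-0.05],0,0],[[0,0,-0.05],0,0],[[0,0,0],0,0],[[0,0,0],0,0]]'
python3 -m pendant '[[[0,0,-0.04],0,0],[[0,0,-0.04],0,0],[[0,0,-0.03],0,0],[[0,0,0],0,0],[[0,0,0],0,0]]'
```

```text
time_s: 10.23
position: [0.5363, -0.0664, 0.0734]
tool_rot: [[0.111, -0.0, 0.994], [-0.994, 0.0, 0.111], [-0.0, -1.0, -0.0]]
ft_force: [-0.5, 0.3, -1.6]
grip_width: 0.0436
time_s: 10.65
position: [0.5363, -0.0664, 0.0702]
tool_rot: [[0.111, -0.0, 0.994], [-0.994, 0.0, 0.111], [-0.0, -1.0, -0.0]]
ft_force: [-0.8, -0.3, -1.8]
grip_width: 0.0432
```

```bash
python3 -m pendant '[[[0,0,-0.03],0,0],[[0,0,-0.02],0,0],[[0,0,0],0,0],[[0,0,0],0,0]]'
python3 -m pendant '[[[0,0,-0.03],0,0],[[0,0,-0.02],0,0],[[0,0,0],0,0],[[0,0,0],0,0]]'
```

```text
time_s: 10.98
position: [0.5365, -0.0663, 0.0695]
tool_rot: [[0.111, 0.001, 0.994], [-0.994, -0.0, 0.111], [0.0, -1.0, 0.001]]
ft_force: [-1.8, 1.8, 6.8]
grip_width: 0.0434
time_s: 11.32
position: [0.537, -0.0663, 0.0694]
tool_rot: [[0.111, 0.003, 0.994], [-0.994, -0.001, 0.111], [0.001, -1.0, 0.003]]
ft_force: [-3.6, 3.0, 18.7]
grip_width: 0.0436
```

```bash
python3 -m pendant '[[[0,0,0.03],0,0],[[0,0,0],0,0],[[0,0,0],0,1],[[0,0,0],0,1],[[0,0,0],0,1],[[0,0,0],0,1],[[0,0,0],0,1],[[0,0,0],0,1],[[0,0,0],0,1]]'

```

```text
time_s: 12.07
position: [0.5363, -0.0664, 0.0681]
tool_rot: [[0.111, -0.0, 0.994], [-0.994, 0.0, 0.111], [-0.0, -1.0, -0.0]]
ft_force: [1.0, 1.1, -0.5]
grip_width: 0.0856
```

```bash
python3 -m pendant '[[[0,0,0.2],0,1],[[0,0,0.6],0,1],[[0,0,0.9],0,1],[[0,0,0.9],0,1],[[0,0,0.9],0,1],[[0,-0.3,0.9],0,1],[[0,-0.3,0.7],0,1],[[0,-0.2,0.4],0,1],[[0,0,0],0,1],[[0,0,0],0,1],[[0,0,0],0,1],[[0,0,0],0,1]]'
python3 - <<'E'
from h import *
from scipy.optimize import least_squares
im,d,s=grab('wrist','w5')
im,W=cloud('wrist','w5');x,y,z=W[...,0],W[...,1],W[...,2]
print('disc z',np.nanmedian(z[abs(z-.032)<.006]))
m=(z>.098)&(z<.114)&(np.hypot(x-.537,y+.066)<.05);P=W[m]
print('tub',len(P),cv2.minAreaRect(P[:,:2].astype(np.float32)),np.percentile(P[:,2],[5,50,95]))
for q in range(4):
    a=P[(P[:,0]>.537)==(q&1)];a=a[(a[:,1]>-.066)==(q>>1)];print(q,np.median(a[:,2]))
for c0 in ((.455,-.171),(.643,-.150),(.56,-.255)):
    m=(z>.080)&(z<.088)&(np.hypot(x-c0[0],y-c0[1])<.045);q=W[m][:,:2]
    if len(q)>50:
        g=least_squares(lambda p:np.hypot(q[:,0]-p[0],q[:,1]-p[1])-p[2],[*c0,.032],loss='soft_l1',f_scale=.001);print('pot',len(q),g.x)
m=(z>.150)&(z<.165)&(np.hypot(x-.549,y+.16)<.04);P=W[m];print('knob',len(P));
if len(P)>20: print(cv2.minAreaRect(P[:,:2].astype(np.float32)),np.median(P[:,2]))
print(s['position'])
E
```

```text
time_s: 13.07
position: [0.5358, -0.0898, 0.2319]
tool_rot: [[0.111, -0.002, 0.994], [-0.994, 0.001, 0.111], [-0.001, -1.0, -0.002]]
ft_force: [0.4, 0.2, 0.4]
grip_width: 0.0857
disc z 0.03257578164103861
tub 937 ((0.5376633405685425, -0.06554299592971802), (0.04397966340184212, 0.06415846198797226), 6.4510321617126465) [0.09961433 0.10637471 0.10757351]
0 0.10639406498923734
1 0.10614021727393944
2 0.10654524385350744
3 0.10639499023075114
pot 493 [ 0.45404356 -0.16935918  0.03108452]
pot 481 [ 0.64165097 -0.14844544  0.03109008]
pot 175 [ 0.55835495 -0.25352976  0.03133762]
knob 1567
((0.5479318499565125, -0.1589965671300888), (0.03389564901590347, 0.03397490456700325), 6.273154258728027) 0.15732740701269415
[ 0.53584034 -0.08981721  0.23194609]
```

View pics/w5.png

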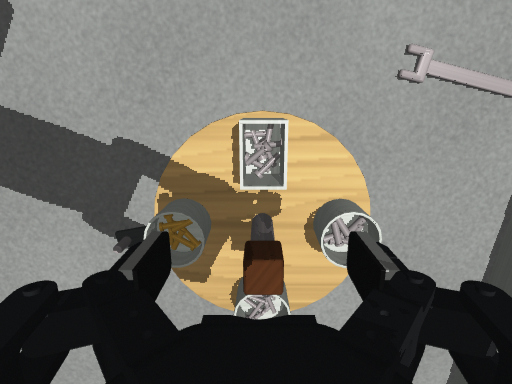

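Tub check: its rim is 73.8 mm above the disc, level and in line at 6.4°, so it sits fully home. The carousel is unmoved. Next I go to the knob at about (0.5473, -0.159), with yaw already matching.

```bash
python3 -m pendant '[[[0.08,-0.5,0],0,1],[[0.1,-0.6,0],0,1],[[0.1,-0.6,0],0,1],[[0.1,-0.6,-0.1],0,1],[[0,0,-0.5],0,1],[[0,0,-0.8],0,1],[[0,0,-0.8],0,1],[[0,0,-0.8],0,1],[[0,0,-0.5],0,1],[[0,0,-0.2],0,1],[[0,0,0],0,1],[[0,0,0],0,1]]' 40
python3 -m pendant '[[[0,0,0],0,1],[[0,0,0],0,1],[[0,0,0],0,1]]'
python3 - <<'E'
from h import *
im,W=cloud('side','side0');z=W[...,2];x,y=W[...,0],W[...,1]
c=np.array([.5475,-.159])
for cam in('side','scene'):
    im,W=cloud(cam,cam+'0');z=W[...,2];r=np.hypot(W[...,0]-c[0],W[...,1]-c[1])
    m=(r>.138)&(r<.205)&(z>.006)&(z<.045)&(W[...,0]<c[0]-.05)&(W[...,1]<-.15)
    P=W[m];a=np.degrees(np.arctan2(P[:,1]-c[1],P[:,0]-c[0]))%360
    v,u=np.where(m);print(cam,len(P),u.min(),u.max(),v.min(),v.max(),np.percentile(a,[5,50,95]),np.percentile(P[:,2],[5,50,95]))
    off=(P[:,:2]-c)@np.array([-np.sin(np.radians(197.5)),np.cos(np.radians(197.5))]);print(np.percentile(off,[2,50,98]))
E
```

```text
time_s: 14.12
position: [0.548, -0.1598, 0.1226]
tool_rot: [[0.111, 0.0, 0.994], [-0.994, -0.0, 0.111], [0.0, -1.0, 0.0]]
ft_force: [0.3, -0.1, 0.2]
grip_width: 0.0855
time_s: 14.37
position: [0.548, -0.1595, 0.123]
tool_rot: [[0.111, 0.001, 0.994], [-0.994, -0.001, 0.111], [0.001, -1.0, 0.001]]
ft_force: [-0.1, 0.1, -0.6]
grip_width: 0.0853
side 134 198 246 257 272 [195.11326863 199.0828532  203.1388028 ] [0.0063054  0.00841482 0.03716065]
[-0.00895234  0.00490527  0.03970849]
scene 42 177 243 141 161 [188.41393205 197.63543614 247.18793637] [0.00617458 0.01201988 0.03782532]
[-0.0417836   0.00043506  0.15492069]
```

```bash
python3 -m pendant '[[[-0.02,0.01,-0.1],0,0],[[0,0,0],0,0],[[0,0,0],0,0],[[0,0,0],0,0],[[0,0,0],0,0],[[0,0,0],0,0],[[0,0,0],0,0],[[0,0,0],0,0],[[0,0,0],0,0]]' 50
```

```text
time_s: 15.12
position: [0.5472, -0.1591, 0.1193]
tool_rot: [[0.111, 0.0, 0.994], [-0.994, -0.0, 0.111], [0.0, -1.0, 0.0]]
ft_force: [0.8, 1.5, 2.5]
grip_width: 0.0335
```

```bash
python3 -m pendant '[[[0,0,0],0.2,0],[[0,0,0],0.4,0],[[0,0,0],0.6,0],[[0,0,0],0.7,0],[[0,0,0],0.7,0],[[0,0,0],0.7,0],[[0,0,0],0.7,0],[[0,0,0],0.7,0],[[0,0,0],0.7,0],[[0,0,0],0.7,0],[[0,0,0],0.7,0],[[0,0,0],0.7,0]]'
python3 -m pendant '[[[0,0,0],0.7,0],[[0,0,0],0.7,0],[[0,0,0],0.7,0],[[0,0,0],0.7,0],[[0,0,0],0.7,0],[[0,0,0],0.7,0],[[0,0,0],0.7,0],[[0,0,0],0.7,0],[[0,0,0],0.7,0],[[0,0,0],0.7,0],[[0,0,0],0.7,0],[[0,0,0],0.5,0]]'
python3 -c "
from h import *
s=env.observe();R=s['tool_rot'];print(np.degrees(np.arctan2(R[1,2],R[0,2])),s['q'],s['ft_force'])"
```

```text
time_s: 16.12
position: [0.5466, -0.1593, 0.1193]
tool_rot: [[0.696, -0.001, 0.718], [-0.718, -0.0, 0.696], [-0.0, -1.0, -0.001]]
ft_force: [-4.1, -1.4, 4.2]
grip_width: 0.0335
time_s: 17.12
position: [0.5463, -0.16, 0.1193]
tool_rot: [[0.996, -0.002, 0.086], [-0.086, -0.001, 0.996], [-0.002, -1.0, -0.001]]
ft_force: [-5.4, -5.5, 4.3]
grip_width: 0.0332
85.05657042352536 [ -28.18726596   29.61804972   81.05699598   -0.11536502   69.3772422
 -113.20309185] [-5.43082651 -5.46126372  4.27968721]
```

```bash
python3 -m pendant '[[[0,0,0],0.6,0],[[0,0,0],0.6,0],[[0,0,0],0.6,0],[[0,0,0],0.5,0],[[0,0,0],0.4,0],[[0,0,0],0.3,0],[[0,0,0],0.1,0],[[0,0,0],0,0],[[0,0,0],0,0],[[0,0,0],0,0]]'
python3 - <<'E'
from h import *
im,d,s=grab('wrist','w6');grab('scene','c6');grab('side','s6');R=s['tool_rot'];print(np.degrees(np.arctan2(R[1,2],R[0,2])),s['position'],s['ft_force'])
E
```

```text
time_s: 17.95
position: [0.5463, -0.1603, 0.1193]
tool_rot: [[0.984, -0.002, -0.18], [0.18, -0.002, 0.984], [-0.002, -1.0, -0.001]]
ft_force: [-5.8, -6.1, 4.1]
grip_width: 0.0333
100.38552200339963 [ 0.54626685 -0.1602862   0.11929528] [-5.77873347 -6.0626294   4.0531357 ]
```

View pics/w6.png

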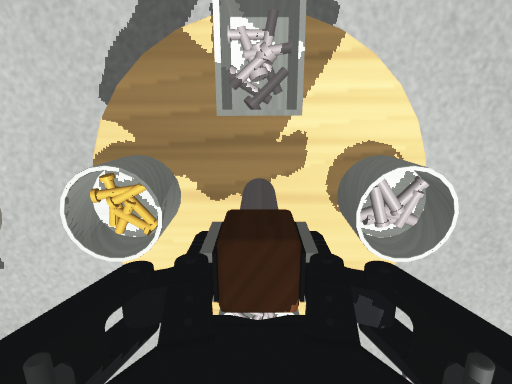

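View pics/s6.png

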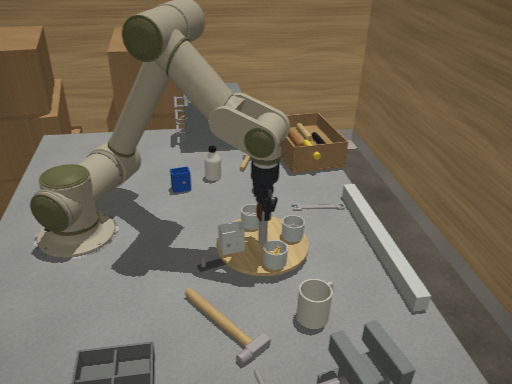

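The tub is now just short of the tongue: side view has the tub at (232,238) and the tongue end at (208,264). I'll get the pointer direction from the earlier wrist views, w3 and w5.

```bash
python3 - <<'E'
from h import *
c=np.array([.5478,-.1590])
for t in('w3','w5'):
    im,W=cloud('wrist',t);z=W[...,2];d=W[...,:2]-c;r=np.hypot(d[...,0],d[...,1]);a=np.degrees(np.arctan2(d[...,1],d[...,0]))%360
    reg=(r>.138)&(r<.21)&(a>180)&(a<215)
    for lo,hi,n in((.004,.03,'tongue'),(.03,.045,'pin')):
        m=reg&(z>lo)&(z<hi);P=W[m]
        if len(P)<3: print(t,n,len(P));continue
        v,u=np.where(m);print(t,n,len(P),u.min(),u.max(),v.min(),v.max(),'r',np.percentile(r[m],[2,50,98]).round(4),'a',np.percentile(a[m],[2,50,98]).round(2),'z',np.percentile(P[:,2],[5,50,95]).round(4))
        q=P[:,:2].astype(np.float32);print('   ',cv2.minAreaRect(q))
    if t=='w3':cc=im[140:300,60:220]
    else: cc=im[170:300,60:220]
    cv2.imwrite(f'pics/{t}t.png',cv2.resize(cc,None,fx=4,fy=4,interpolation=cv2.INTER_CUBIC)[:,:,::-1])
E
```

```text
w3 tongue 521 104 138 174 196 r [0.162  0.179  0.1986] a [193.46 196.88 201.6 ] z [0.0072 0.0087 0.0241]
    ((0.37666141986846924, -0.2133185714483261), (0.04098771512508392, 0.02630486711859703), 17.19423484802246)
w3 pin 104 101 113 186 196 r [0.1797 0.1834 0.19  ] a [195.88 197.39 199.09] z [0.0309 0.0381 0.0394]
    ((0.37167784571647644, -0.21486777067184448), (0.011186191812157631, 0.010786736384034157), 68.1364517211914)
w5 tongue 434 115 145 226 249 r [0.1604 0.1798 0.1984] a [193.17 195.95 200.4 ] z [0.0063 0.0086 0.0252]
    ((0.3777942359447479, -0.21189655363559723), (0.04366904869675636, 0.025452397763729095), 18.975252151489258)
w5 pin 97 113 124 243 253 r [0.1793 0.1833 0.1901] a [195.87 197.23 199.1 ] z [0.0309 0.0377 0.0395]
    ((0.37154969573020935, -0.21458081901073456), (0.011192623525857925, 0.011091204360127449), 14.643733978271484)
```

View pics/w3t.png

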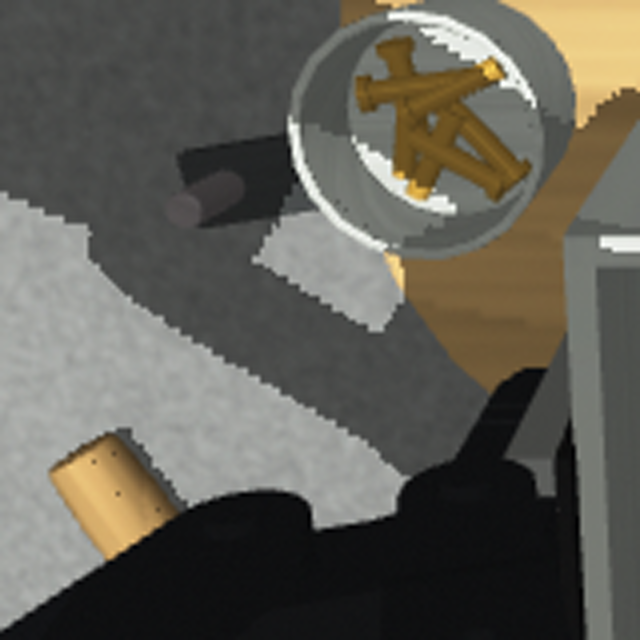

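The tongue edges give 197.2° and the pin gives 197.5°. Next I measure the turntable's current angle from w6.

```bash
cat > ang.py <<'E'
from h import *
from scipy.optimize import least_squares
def ang(t):
    im,W=cloud('wrist',t);z=W[...,2];f=np.load(f'pics/{t}.npz');R=f['R'];yaw=np.degrees(np.arctan2(R[1,2],R[0,2]))
    c=f['p'][:2]; out=[]
    for s in(-1,1):
        c0=c+s*.095*R[:2,2]
        m=(z>.080)&(z<.088)&(np.hypot(W[...,0]-c0[0],W[...,1]-c0[1])<.045);q=W[m][:,:2]
        g=least_squares(lambda p:np.hypot(q[:,0]-p[0],q[:,1]-p[1])-p[2],[*c0,.031],loss='soft_l1',f_scale=.001);out.append(g.x)
    d=out[1]-out[0];print('yaw',yaw,'pots',out,'mid',(out[0]+out[1])/2,'berth ang',np.degrees(np.arctan2(d[1],d[0]))+90)
    c0=c-.095*R[:2,0]
    m=(z>.1)&(z<.112)&(np.hypot(W[...,0]-c0[0],W[...,1]-c0[1])<.06);P=W[m][:,:2].astype(np.float32);print('tub',len(P),cv2.minAreaRect(P),np.median(z[m]))
    m=(z>.150)&(z<.165)&(np.hypot(W[...,0]-c[0],W[...,1]-c[1])<.03);P=W[m][:,:2].astype(np.float32);print('knob',len(P),cv2.minAreaRect(P))
E
python3 -c "
from ang import *
ang('w6')"
```

```text
yaw 100.38552200339963 pots [array([ 0.56440726, -0.25232116,  0.0310589 ]), array([ 0.53039901, -0.06715818,  0.03106854])] mid [ 0.54740314 -0.15973967  0.03106372] berth ang 190.40733056841708
tub 2194 ((0.4590614140033722, -0.1757494956254959), (0.05442111939191818, 0.04434270039200783), 10.32129955291748) 0.10644025930996603
knob 7741 ((0.5474584102630615, -0.1603575348854065), (0.03461084142327309, 0.05561842769384384), 9.161304473876953)
```

```bash
python3 -m pendant '[[[-0.01,-0.01,0],0.2,0],[[-0.01,-0.01,0],0.4,0],[[0,-0.01,0],0.4,0],[[0,0,0],0.3,0],[[0,0,0],0.12,0],[[0,0,0],0,0],[[0,0,0],0,0],[[0,0,0],0,0],[[0,0,0],0,0]]'
python3 - <<'E'
from ang import *
grab('wrist','w7');im,_,_=grab('side','s7');im2,_,_=grab('scene','c7')
cv2.imwrite('pics/s7c.png',cv2.resize(im[160:300,180:330],None,fx=4,fy=4,interpolation=cv2.INTER_CUBIC)[:,:,::-1])
cv2.imwrite('pics/c7c.png',cv2.resize(im2[110:240,160:300],None,fx=4,fy=4,interpolation=cv2.INTER_CUBIC)[:,:,::-1])
ang('w7')
s=env.observe();print(s['q'],s['wrist_torque'])
E
```

```text
time_s: 18.85
position: [0.5463, -0.1604, 0.1193]
tool_rot: [[0.954, -0.0, -0.3], [0.3, -0.001, 0.954], [-0.0, -1.0, -0.001]]
ft_force: [-3.6, -3.5, 4.3]
grip_width: 0.0334
yaw 107.44147879514256 pots [array([ 0.5756614 , -0.24959334,  0.03107623]), array([ 0.51919607, -0.06998326,  0.03107294])] mid [ 0.54742873 -0.1597883   0.03107458] berth ang 197.45196219043487
tub 2201 ((0.46184930205345154, -0.18652430176734924), (0.05423831194639206, 0.04438697174191475), 17.376964569091797) 0.10644430569856553
knob 7768 ((0.5475095510482788, -0.1600644290447235), (0.034639980643987656, 0.05583113431930542), 17.36471176147461)
[-2.82528040e+01  2.96047606e+01  8.10835734e+01 -5.08134641e-02
  6.93034335e+01 -1.35673083e+02] [-0.30572661  0.52592157  0.10173874]
```

View pics/s7c.png

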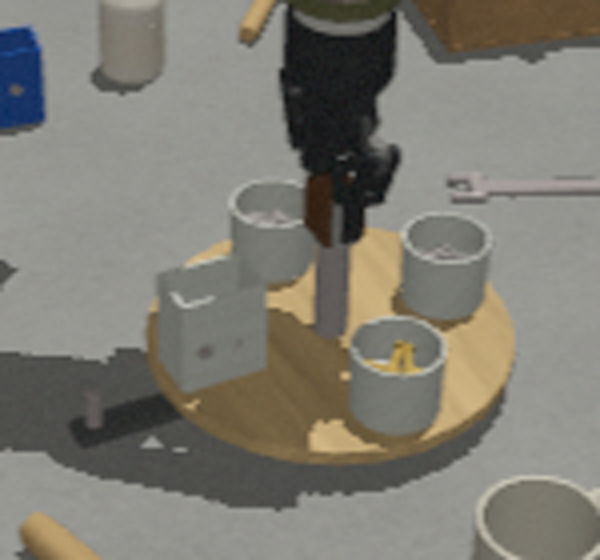

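View pics/c7c.png

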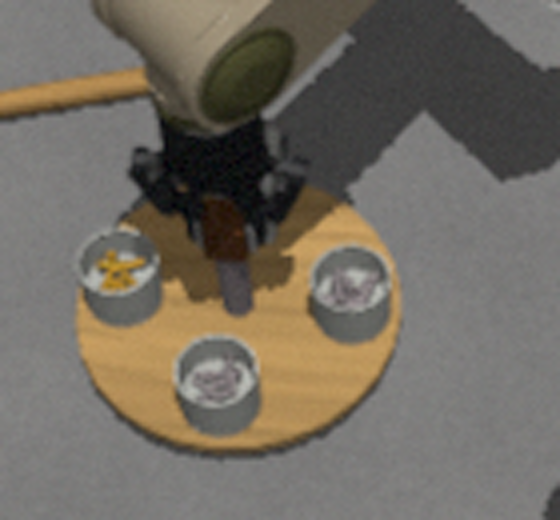

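```bash
python3 - <<'E'
from h import *
from scipy.optimize import least_squares
A=np.radians(197.45);u=np.array([np.cos(A),np.sin(A)]);n=np.array([-u[1],u[0]])
for cam,t,c in(('side','s7',(.5489,-.1628)),('scene','c7',(.549,-.1586))):
    c=np.array(c);im,W=cloud(cam,t);z=W[...,2];o=[]
    for d in(n,-n,-u):
        c0=c+.095*d;m=(z>.079)&(z<.09)&(np.hypot(W[...,0]-c0[0],W[...,1]-c0[1])<.045);q=W[m][:,:2]
        g=least_squares(lambda p:np.hypot(q[:,0]-p[0],q[:,1]-p[1])-.0315,c0,loss='soft_l1',f_scale=.001);o.append(g.x)
    cc=(o[0]+o[1])/2;d=o[1]-o[0];e=cc-o[2]
    print(cam,cc,'berth',np.degrees(np.arctan2(d[1],d[0]))%360+(-90),np.degrees(np.arctan2(e[1],e[0]))%360)
    im,W=cloud(cam,cam+'0');z=W[...,2];p0=cc+.184*u
    m=(z>.022)&(z<.045)&(np.hypot(W[...,0]-p0[0],W[...,1]-p0[1])<.02);P=W[m];print('pin',len(P),P.mean(0));
    e=P[:,:2].mean(0)-cc;print(np.degrees(np.arctan2(e[1],e[0]))%360)
    m=(z>.005)&(z<.012)&(abs((W[...,:2]-cc)@n)<.022)&((W[...,:2]-cc)@u>.15)&((W[...,:2]-cc)@u<.205);l=((W[...,:2]-cc)@n)[m];print('tongue lateral',len(l),np.percentile(l,[2,50,98]))
E
```

```text
side [ 0.5489886  -0.16259739] berth 17.512675044085114 197.4405509304649
pin 26 [ 0.37283921 -0.2191252   0.03195647]
197.79186985322835
tongue lateral 94 [-0.01450753  0.00104826  0.01231368]
scene [ 0.54932445 -0.15807086] berth 17.528781655131 197.22789959002162
pin 14 [ 0.37421702 -0.21174175  0.03337361]
197.04044229980855
tongue lateral 7 [-0.01205124  0.00592347  0.00972778]
```

Every camera puts the empty place's heading within about 0.5° of the pointer. The arm is still and the grip is holding, so I hand it in.

```bash
python3 -m pendant '[[[0,0,0],0,0],[[0,0,0],0,0],[[0,0,0],0,0]]'
python3 -c "
from rig import env
s=env.observe();print(s['qvel'].round(3),s['grip_width'],s['time_s']);print(env.close_job())"
```

```text
time_s: 19.25
position: [0.5463, -0.1604, 0.1193]
tool_rot: [[0.954, -0.0, -0.3], [0.3, -0.001, 0.954], [-0.0, -1.0, -0.001]]
ft_force: [-3.1, -4.2, 5.8]
grip_width: 0.0333
[ 0.002 -0.021  0.011 -0.02  -0.038 -0.087] 0.03329847268210209 19.25
the job is handed in; nothing more can be done
None
```

I set the tub of bolts over the two pegs and let go. I then turned the carousel about 101° by its knob until the tub stood at the front, in line with the pointer. I handed the job in at 19.3 s, still gripping the knob at 50 N with the arm at rest.

- **Tub seated:** after release its rim was 73.8 mm above the turntable and level, which matches fully home. The carousel had not moved noticeably up to then (6.3–6.7° before, 6.4° after).
- **Alignment:** the empty place's heading measured 197.4–197.5° in the wrist and side views. The scene view gave 197.2–197.5°. The pointer measured 197.2–197.5° from the wrist, 197.8° from the side and 197.0° from the scene. These disagree by up to about 0.5°, which I put down to the cameras' calibration.
- **Forces:** the readings I saw stayed below 20 N, and about 5 N sideways remained at the knob at the end.
- **Other things on the bench:** I did not touch them. I did not measure their positions again at the end.

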